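# Change over the sample ports: shut the square hatch, pop the round one

### The arm

A 7-joint arm with a two-finger parallel gripper is mounted at the origin on a cart in front of the work surface, level with it; the furniture and walls round the work are solid. World frame = base frame: x ahead of the robot, y to its left, z up, the work surface at z = 0. Lengths are in m, angles in rad, forces in N, time in s.
With the tool pointing down it reaches from about 0.425 to 0.875 m from the base axis. Payload 4.7 kg.
Tool frame: the origin (TCP) lies midway between the tips of the shut fingers; the grasp point (between the pads) lies 19 mm behind it; y points along the fingers, z is the direction in which the jaws open and shut, and the axes are right-handed (so a half turn about y gives the same grasp; the last joint's range is limited). The gripper opens to 87 mm and grips with 3 to 60 N. Pads are 19 mm wide; open, the fingers measure 117 mm over their backs; the gripper's body (75 mm by 190 mm) begins 51 mm behind the grasp point.
Start: joints at [1.259, 0.321, -0.07, 1.45, 0.023, 1.371, -0.057], TCP at [0.208, -0.616, 0.223] pointing down, gripper open.
Joint ranges: [-2.86, 2.86], [-0.3, 2.09], [-1.38, 1.24], [0.06, 2.45], [-1.56, 4.7], [0.09, 2.05], [-2.69, 2.69]. Speed limits (rad/s): [2.57, 2.57, 3.14, 3.14, 3.14, 3.14, 3.14].

### API

Orientations are given as a rotation vector (axis times angle).
In Python, from bench import ctrl gives the robot as it stands.
- The arm moves only by the tool play_rows, never from a script. Its arguments are lists of equal length, an entry for each row: "translation": the shift along the tool's x, y, z in mm, a list of three; "turn": the turn, a rotation vector about the tool's x, y, z in rad, a list of three; "fingers": the opening, from -1 (shut) to 1 (fully open), so that 0 is half open. In form: {"translation": [[dx, dy, dz], ...], "turn": [[wx, wy, wz], ...], "fingers": [fingers, ...]}. A call has exactly 10 rows; each row shifts and turns the commanded pose from where the row before left it, along the tool's axes as they then stand; what a row does not reach is not made up. A row lasts 1/12 s, in which the tool goes at most 41.7 mm and 7.16 degrees, less where a joint would pass 70% of its speed; a pose out of reach is approached as far as the arm can. A call with a gripper value outside its range is refused whole. The fingers move at their own pace and stop on an object; "grip_force" is the grip in N (left out, the last holds). Time passes only in rows, so rows that do not move let the fingers close, or fill a call up. It gives the time, the measured TCP pose, the force and the opening at its end, in the units of the state.
- ctrl.get_state(): the state, without advancing time (a new reading comes with each control period).
- ctrl.get_image(name): name is "scene" or "side" or "wrist"; returns the picture (400x640x3 uint8, blue, green, red); there is no depth.
- ctrl.camera_info(name): a dict with "camera_matrix" (3x3 intrinsics, pixels), "R" (3x3) and "t" (3): a world point X has camera coordinates R X + t. Camera axes: x right, y down, z forward; pixel columns grow to the right and rows downward; lengths in m; the calibration is good to about 2 mm. A picture is of the moment at which its call begins: read the wrist's pose just before it. camera_info takes no time and is no camera call; for the wrist camera it gives the pose at the moment of the call.
- ctrl.close_job(): hands the job in, once; it reports no verdict.
The state is a dict: "time": time; "joint_positions": joint angles; "qd": joint speeds; "joint_torque": joint torques, N m; "position": TCP position; "tool_rot": TCP orientation; "ft_force": force on the tool from outside, world axes, zero at the start; "torque": the same for the moment, N m; "grip_width": opening from 0.0 (shut) to 1.0 (fully open).
Only numpy, scipy, OpenCV 4.12 (cv2) and the standard library are available. Lean on these libraries where they do the work, as an engineer would, in place of code of your own. Each camera call takes 0.05 s, during which the arm holds its last target.

### The job

Only one of the two sample docks may stand open at a time. With the fingertips, push the open square hatch down until its push-push latch catches and it stays shut; then press the shut round hatch once, all the way in, and let go so that it pops up by itself and stays open. Do not push the round hatch down again once it has popped, and neither lift nor shift the other things on the bench.

Things in the scene. Friction and masses are not known exactly. Their poses are not given: they have to be found in the camera images.
- hatch_square (a joint): hinge of the square hatch (plain grey lid 84 x 84 mm, 8 mm thick); starts open. 0 = shut and latched (level), 0.9 rad = open (upper stop), -0.13 rad = pressed in (lower stop). A damped spring lifts it (0.14 Nm shut, 0.06 Nm open). Push-push latch: push it past level to the lower stop and let go: it rises to level and is caught; the next full press and release frees it.
- hatch_round (a joint): hinge of the round hatch (plain grey disc, diameter 84 mm, 8 mm thick); starts shut and latched. Same spring, latch and values as the square one: press to the lower stop (9 mm down at the press mark) and let go; it rises after the withdrawing finger to 0.9 rad in about a second. A press that stops short of -0.11 rad may not free it.
- square_hinge (a point): middle of the square hatch's hinge axis, fixed to the dock, 81 mm above the worktop. Dock axes: y along the hinge, z up, -x level from the hinge towards the dock's front. At angle q the lid's mid-plane runs from here along -x cos q + z sin q, 8 to 92 mm from the axis. Fully open, its free edge is about 75 mm above and 56 mm in front of the axis.
- round_hinge (a point): the same point of the round hatch; the disc's centre is 50 mm from the axis, its free edge 92 mm.
- square_press (a point): middle of the shallow ring (20 mm) marked on the square lid's upper face near its free edge, 72 mm from the hinge axis and 4 mm above the lid's mid-plane; moves with the lid.
- round_press (a point): the same press mark on the round lid: 72 mm from the hinge axis; 85 mm above the worktop when shut.
- dock_square: sample dock with the square hatch: white box 130 (x) x 116 (y) mm, top 64 mm above the worktop, with a round sample well; fixed to the bench. Origin at the centre of its underside; the hinge is 48 mm behind this (+x), the front looks along -x.
- dock_round: the identical sample dock with the round hatch; fixed to the bench. The two docks stand left and right of the stirrer, either way round.
- weigh_bottle_2: loose glass weighing bottle with knob lid, 37 mm across, 52 mm high; bystander, origin at underside
- petri_dish: loose shallow glass dish, 62 mm across, 13 mm high; bystander, origin at underside
- cuvette_box: loose clear box of cuvettes, 38 x 70 x 24 mm; bystander, origin at underside
- beaker_small: loose small glass beaker, 52 mm across, 58 mm high; bystander, origin at underside
- red_lid_jar: loose white jar with screw lid, 45 mm across, 62 mm high; bystander, origin at underside
- weighing_spatula: loose flat metal spatula, 171 mm long, 11 mm wide; bystander, origin at underside

How it is judged:
By the outcome, as a careful person would: the job done as asked, in the order asked, and still so for the second after the job is handed in, with the robot touching nothing.
It also fails if it takes over 56 s, if anything falls off the work surface, if the arm or the gripper's body presses on something with over 40 N, if the wrist force passes 120 N, or if a joint passes its speed limit or range.

## Working session

There is one attempt and no reset: what is moved stays moved. The work goes in short steps, Python scripts to look and compute and a tool call to move; the robot and the scene stay as the last step left them, time stands still between calls to the robot, and variables do not carry over. Pictures are saved under pics/ and viewed, and the job is handed in when it is done.

Besides the shell and the picture viewer there is one more tool, called after "Request:" as a command line: name --argument value ..., lists and objects as JSON in quotes. play_rows: Moves the arm, as the interface text tells. Its arguments: {"type":"object","properties":{"translation":{"type":"array"},"turn":{"type":"array"},"fingers":{"type":"array"},"grip_force":{"type":"number"}},"required":["translation","turn","fingers"]}

```bash
ls; mkdir -p pics; python3 - <<'E'
from bench import ctrl
import cv2
s=ctrl.get_state()
for k,v in s.items(): print(k,v)
for n in ["scene","side","wrist"]:
    i=ctrl.camera_info(n); print(n,i)
    cv2.imwrite(f"pics/{n}0.png",ctrl.get_image(n))
E
```

```text
pics
time 0.0
joint_positions [ 1.25912701  0.32178718 -0.07009369  1.45165333  0.02261111  1.37078616
 -0.05688461]
qd [-8.31917106e-04 -5.05612185e-04 -1.16897800e-03 -2.11431057e-05
  3.10712298e-04 -6.78441991e-04 -1.93675772e-03]
joint_torque [ 7.27543738e-04 -4.91284096e+01 -4.03586207e-01 -3.12532425e+01
 -6.39189966e-02  4.38356667e-02  1.68796796e-04]
position [ 0.20780633 -0.61531732  0.22149572]
tool_rot [-0.33660093  2.04715833 -2.04342246]
ft_force [-0.02751825 -0.37715865 -0.20010812]
torque [-0.06286565  0.00352726  0.01221442]
grip_width 0.9954295161466113
scene {'camera_matrix': array([[447.2471386 ,   0.        , 321.52190645],
       [  0.        , 447.2471386 , 190.95723384],
       [  0.        ,   0.        ,   1.        ]]), 'R': array([[-0.47008351, -0.88245209,  0.01731445],
       [-0.6547659 ,  0.33550581, -0.67728684],
       [ 0.59186409, -0.32971829, -0.73551529]]), 't': array([0.25118434, 0.42781134, 1.26395384])}
side {'camera_matrix': array([[395.76686266,   0.        , 320.12501271],
       [  0.        , 395.76686266, 190.05577394],
       [  0.        ,   0.        ,   1.        ]]), 'R': array([[ 0.83128798, -0.5557324 , -0.01103586],
       [-0.20300729, -0.28506441, -0.93676375],
       [ 0.51744403,  0.78096081, -0.34978835]]), 't': array([-0.46548318,  0.18360416,  1.05733207])}
wrist {'camera_matrix': array([[329.22933171,   0.        , 313.36085999],
       [  0.        , 329.22933171, 203.61442696],
       [  0.        ,   0.        ,   1.        ]]), 'R': array([[ 0.32006635, -0.94739412, -0.00138436],
       [-0.91965944, -0.31104682,  0.23974236],
       [-0.22756111, -0.07546032, -0.97083556]]), 't': array([-0.64935196, -0.02940032,  0.38909372])}
```

View pics/scene0.png

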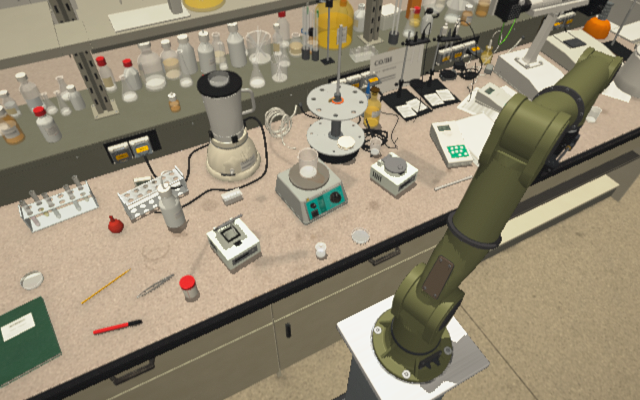

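View pics/side0.png

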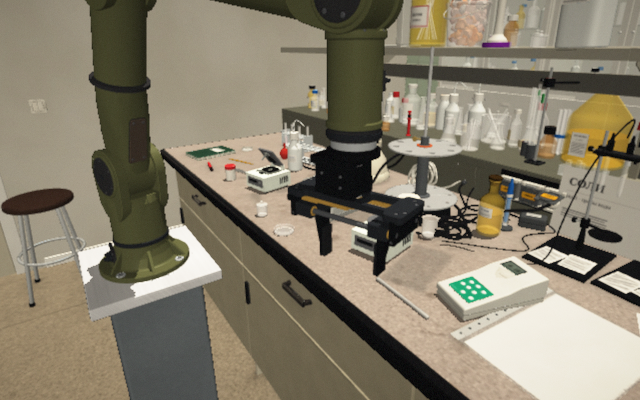

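View pics/wrist0.png

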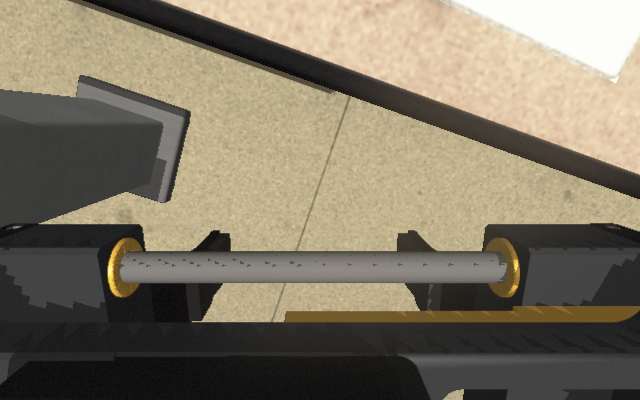

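```bash
python3 - <<'E'
import cv2,numpy as np
a=cv2.imread("pics/scene0.png")
l=cv2.resize(a[205:285,190:290],None,fx=4,fy=4,interpolation=cv2.INTER_CUBIC)
r=cv2.resize(a[135:215,350:450],None,fx=4,fy=4,interpolation=cv2.INTER_CUBIC)
cv2.imwrite("pics/crop1.png",np.hstack([l,r]))
b=cv2.imread("pics/side0.png")
cv2.imwrite("pics/crop2.png",cv2.resize(b[130:250,200:360],None,fx=5,fy=5,interpolation=cv2.INTER_CUBIC))
E
```

```text
(no output)
```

View pics/crop1.png

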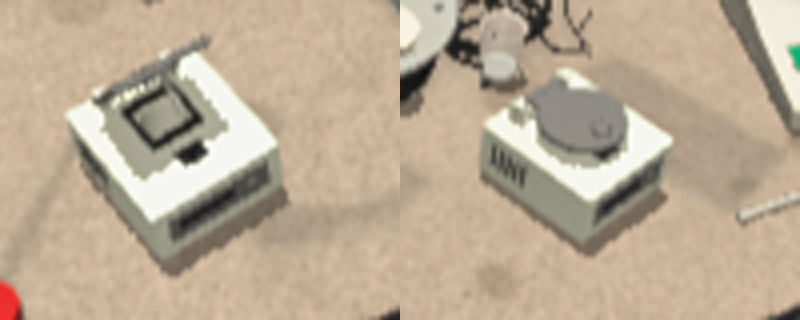

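View pics/crop2.png

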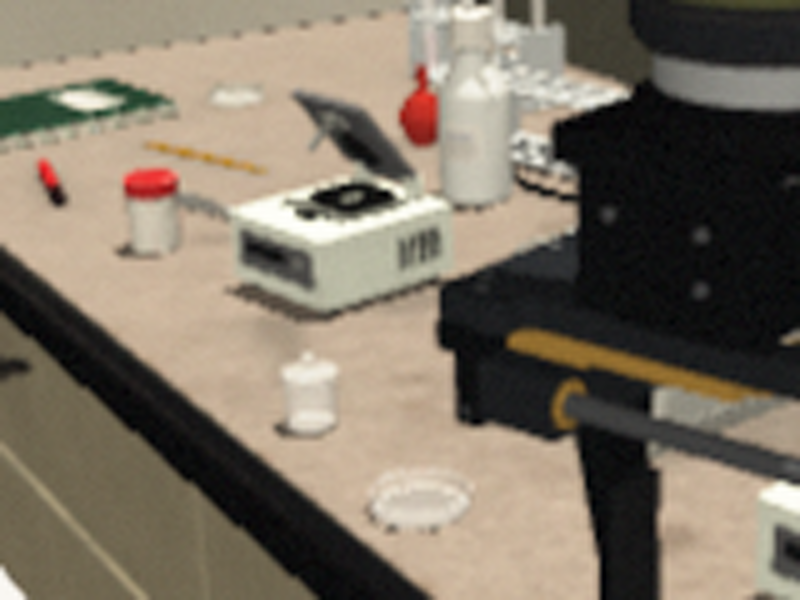

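```bash
cat > h.py <<'E'
import numpy as np, cv2
from bench import ctrl
def ray(cam,uv):
    i=ctrl.camera_info(cam) if isinstance(cam,str) else cam
    d=i["R"].T@np.linalg.solve(i["camera_matrix"],[uv[0],uv[1],1]); c=-i["R"].T@i["t"]
    return c,d
def onz(cam,uv,z):
    c,d=ray(cam,uv); return c+d*(z-c[2])/d[2]
def proj(cam,X):
    i=ctrl.camera_info(cam) if isinstance(cam,str) else cam
    p=i["camera_matrix"]@(i["R"]@np.array(X)+i["t"]); return p[:2]/p[2]
def tri(c1,u1,c2,u2):
    a,d=ray(c1,u1); b,e=ray(c2,u2)
    s=np.linalg.lstsq(np.c_[d,-e],b-a,rcond=None)[0]
    p,q=a+s[0]*d,b+s[1]*e
    return (p+q)/2,np.linalg.norm(p-q)
E
python3 - <<'E'
from h import *
for n,c in dict(sq=[(207,234.5),(237.5,218.8),(259.5,240),(228,260)],rd=[(370.5,167),(390.5,152.5),(418,170.8),(396.3,186.3)]).items():
    P=np.array([onz("scene",u,.064) for u in c]); print(n,P.round(4).tolist())
    print(np.linalg.norm(P-np.roll(P,-1,0),axis=1).round(4), P.mean(0).round(4))
    for i in range(4):
        e=P[(i+1)%4]-P[i]; print(np.degrees(np.arctan2(e[1],e[0])).round(1),end=' ')
    print()
    im=cv2.imread("pics/scene0.png")
# bench objects
for n,u,z in [("jar",(188,281),.062),("wb",(321,247),.05),("petri",(360,237),.01)]: print(n,onz("scene",u,z).round(3))
a=cv2.imread("pics/scene0.png")
cv2.imwrite("pics/crop3.png",cv2.resize(a[120:300,140:460],None,fx=2.5,fy=2.5,interpolation=cv2.INTER_CUBIC))
E
```

```text
sq [[0.5763, 0.3933, 0.064], [0.5926, 0.284, 0.064], [0.4796, 0.2532, 0.064], [0.4538, 0.3674, 0.064]]
[0.1105 0.1172 0.1172 0.1253] [0.5256 0.3245 0.064 ]
-81.6 -164.7 102.7 11.9 
rd [[0.6, -0.2386, 0.064], [0.6323, -0.3492, 0.064], [0.5036, -0.3836, 0.064], [0.4752, -0.2678, 0.064]]
[0.1152 0.1333 0.1192 0.1282] [ 0.5528 -0.3098  0.064 ]
-73.7 -165.0 103.8 13.2 
jar [0.439 0.497 0.062]
wb [0.375 0.088 0.05 ]
petri [ 0.376 -0.062  0.01 ]
```

View pics/crop3.png

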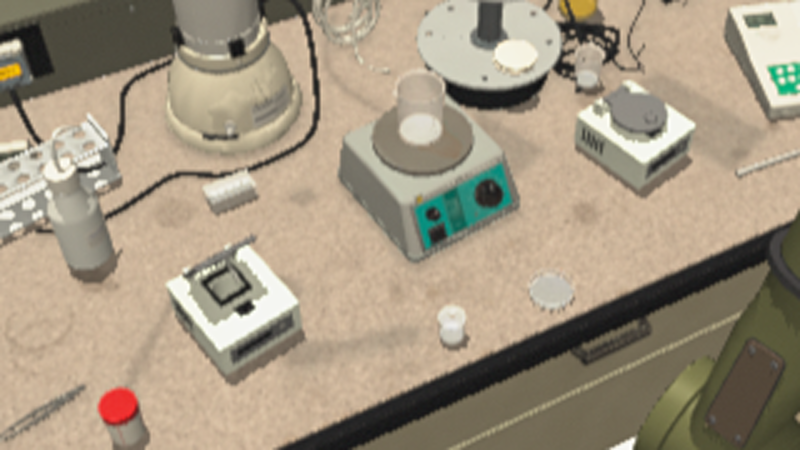

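```bash
python3 - <<'E'
from h import *
from scipy.spatial.transform import Rotation as R
s=ctrl.get_state()
print(R.from_rotvec(s["tool_rot"]).as_matrix().round(3))
print("ring",onz("scene",(400,166.75),.085))
print("up",tri("scene",(335,101),"side",(422,147))); print("low",tri("scene",(335,138),"side",(420,193)))
print("rod",tri("scene",(337,57),"side",(425,120)))
for n,u,z in [("bottlebase",(176,228),0),("stirrer mid",(309,178),.09),("beaker top",(309,157),.16),("stirrer fl",(307,222),0),("balance jug base",(233,180),0)]: print(n,onz("scene",u,z).round(3))
im=cv2.imread("pics/scene0.png").astype(int)
# disc
hsv=cv2.cvtColor(im.astype(np.uint8),cv2.COLOR_BGR2HSV)
print(hsv[160,395],hsv[165,375+5],hsv[175,397], hsv[230,226])
m=((hsv[...,2]>80)&(hsv[...,2]<150)&(hsv[...,1]<40)).astype(np.uint8)*255
roi=np.zeros_like(m); roi[148:186,375:416]=m[148:186,375:416]
cs,_=cv2.findContours(roi,cv2.RETR_EXTERNAL,cv2.CHAIN_APPROX_NONE)
c=max(cs,key=cv2.contourArea); print(cv2.contourArea(c),cv2.fitEllipse(c),cv2.boundingRect(c))
P=np.array([onz("scene",p[0],.085)[:2] for p in c],np.float32); print(cv2.minEnclosingCircle(P))
E
```

```text
[[-0.947 -0.001  0.32 ]
 [-0.32   0.001 -0.947]
 [ 0.    -1.    -0.001]]
ring [ 0.5349281  -0.32158026  0.085     ]
up (array([ 0.81544322, -0.20139562,  0.22755565]), np.float64(0.006254152661948686))
low (array([ 0.8098431 , -0.20528888,  0.06650054]), np.float64(0.015353025384826415))
rod (array([ 0.83538542, -0.21285242,  0.34726664]), np.float64(0.08704554702629574))
bottlebase [0.703 0.472 0.   ]
stirrer mid [0.63  0.001 0.09 ]
beaker top [ 0.659 -0.014  0.16 ]
stirrer fl [0.522 0.064 0.   ]
balance jug base [0.829 0.22  0.   ]
[ 20  21 144] [ 29  36 158] [ 27  35 170] [30 25 52]
295.5 ((394.1785888671875, 164.72198486328125), (16.185749053955078, 24.540433883666992), 112.86601257324219) (382, 155, 25, 20)
((0.5540653467178345, -0.31213903427124023), 0.05350743234157562)
```

```bash
cat >> h.py <<'E'
from scipy.spatial.transform import Rotation as Ro
def totool(target,yaw=None):
    s=ctrl.get_state(); M=Ro.from_rotvec(s["tool_rot"]).as_matrix()
    d=(M.T@(np.array(target)-s["position"])*1000)
    print("tool mm",d.round(1),"pos",s["position"].round(4),"xang",np.degrees(np.arctan2(M[1,0],M[0,0])).round(2),"t",s["time"],"F",s["ft_force"].round(2),"grip",round(float(s["grip_width"]),3),"tilt",M[2].round(4))
    return d
E
python3 - <<'E'
from h import *
i=ctrl.camera_info("wrist"); C=-i["R"].T@i["t"]; s=ctrl.get_state()
M=Ro.from_rotvec(s["tool_rot"]).as_matrix()
print("cam in tool",(M.T@(C-s["position"])*1000).round(1), "axes", (M.T@i["R"].T).round(3))
totool([0.53,-0.32,0.26])
E
```

```text
cam in tool [-6.480e+01 -1.624e+02  1.000e-01] axes [[ 0.     0.971  0.24 ]
 [-0.    -0.24   0.971]
 [ 1.    -0.     0.   ]]
tool mm [-399.7  -38.1 -176.8] pos [ 0.2079 -0.6154  0.2217] xang -161.33 t 0.15 F [ 0.16  0.17 -0.33] grip 0.999 tilt [ 1.0e-04 -1.0e+00 -1.5e-03]
```

Request:
play_rows --translation '[[-20, -20, -8], [-30, -10, -13], [-34, -6, -15], [-34, 0, -15], [-34, 0, -15], [-34, 0, -15], [-34, 0, -15], [-34, 0, -15], [-34, 0, -15], [-30, 0, -13]]' --turn '[[0, 0, 0], [0, 0, 0], [0, 0, 0], [0, 0, 0], [0, 0, 0], [0, 0.018, 0], [0, 0.018, 0], [0, 0.018, 0], [0, 0.018, 0], [0, 0.018, 0]]' --fingers '[-1, -1, -1, -1, -1, -1, -1, -1, -1, -1]' --grip_force 20

```text
time: 0.98
position: [0.4707, -0.3848, 0.2585]
tool_rot: [-0.249, 2.096, -2.095]
ft_force: [0.8, 0.2, -0.8]
grip_width: 0.327
```

```bash
python3 - <<'E'
from h import *
totool([0.53,-0.32,0.26])
cv2.imwrite("pics/w1.png",ctrl.get_image("wrist"))
E
```

```text
tool mm [-72.9  -1.5 -49.1] pos [ 0.4707 -0.3848  0.2585] xang -166.46 t 0.9833 F [ 0.76  0.19 -0.8 ] grip 0.327 tilt [-3.e-04 -1.e+00 -5.e-04]
```

View pics/w1.png

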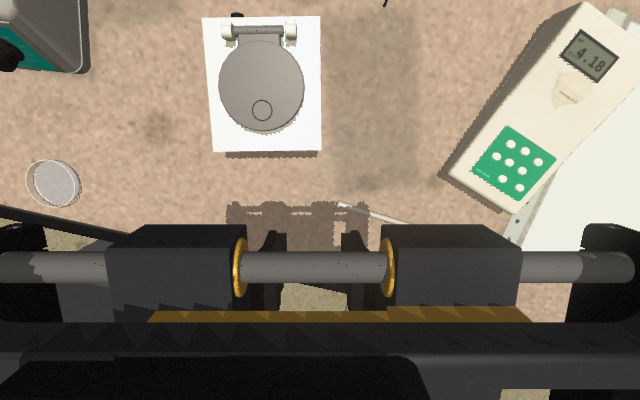

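```bash
python3 - <<'E'
from h import *
i=ctrl.camera_info("wrist")
im=cv2.imread("pics/w1.png"); h=cv2.cvtColor(im,cv2.COLOR_BGR2HSV)
m=((h[...,2]>215)&(h[...,1]<20)).astype(np.uint8)*255; m[:,:190]=0;m[:,335:]=0;m[160:]=0
cs,_=cv2.findContours(m,cv2.RETR_EXTERNAL,cv2.CHAIN_APPROX_NONE); c=max(cs,key=cv2.contourArea)
print(cv2.boxPoints(cv2.minAreaRect(c)).round(1).tolist())
q=cv2.approxPolyDP(cv2.convexHull(c),6,True)[:,0]; print(q.tolist())
P=np.array([onz(i,u,.064) for u in q.astype(float)]); print(P.round(4).tolist(),np.linalg.norm(P-np.roll(P,-1,0),axis=1).round(4),P.mean(0).round(4))
r=onz(i,(262,110),.085); d=onz(i,(261,85),.085); print("ring",r,"disc",d,"ang",np.degrees(np.arctan2(*(d-r)[1::-1])))
print(ctrl.get_state()["qd"].round(3))
hl=onz(i,(228,33),.081);hr=onz(i,(291,33),.081);print("hinge ends",hl,hr,(hl+hr)/2,np.linalg.norm(hl-hr))
E
```

```text
[[201.8000030517578, 18.0], [319.0, 15.100000381469727], [322.29998779296875, 149.1999969482422], [205.10000610351562, 152.10000610351562]]
[[319, 16], [320, 149], [214, 151], [202, 18]]
[[0.6406, -0.3424, 0.064], [0.5158, -0.3753, 0.064], [0.4861, -0.2653, 0.064], [0.6111, -0.2312, 0.064]] [0.129  0.114  0.1295 0.115 ] [ 0.5634 -0.3035  0.064 ]
ring [ 0.5401031  -0.30986954  0.085     ] disc [ 0.56263808 -0.30410512  0.085     ] ang 14.348506834280867
[ 0.023 -0.017 -0.006  0.024 -0.03   0.017  0.172]
hinge ends [ 0.6008914  -0.26350703  0.081     ] [ 0.61531502 -0.32129315  0.081     ] [ 0.60810321 -0.29240009  0.081     ] 0.05955901987481899
```

```bash
python3 - <<'E'
from h import *
totool([0.44,0.30,0.26])
E
```

```text
tool mm [-128.6    1.4 -666.8] pos [ 0.4772 -0.378   0.2583] xang -165.94 t 1.0333 F [4.24 4.2  0.93] grip 0.281 tilt [-0.0057 -1.     -0.0035]
```

Request:
play_rows --translation '[[-6, 0, -30], [-7, 0, -36], [-7, 0, -36], [-7, 0, -36], [-7, 0, -36], [-7, 0, -36], [-7, 0, -36], [-7, 0, -36], [-7, 0, -36], [-7, 0, -36]]' --turn '[[0, 0, 0], [0, 0, 0], [0, 0, 0], [0, 0, 0], [0, 0, 0], [0, 0, 0], [0, 0, 0], [0, 0, 0], [0, 0, 0], [0, 0, 0]]' --fingers '[-1, -1, -1, -1, -1, -1, -1, -1, -1, -1]'

```text
time: 1.87
position: [0.4527, -0.0253, 0.2584]
tool_rot: [-0.248, 2.096, -2.097]
ft_force: [1.0, 0.4, 0.5]
grip_width: 0.001
```

Request:
play_rows --translation '[[-7, 0, -36], [-7, 0, -36], [-7, 0, -36], [-7, 0, -36], [-7, 0, -36], [-7, 0, -36], [-7, 0, -36], [-6, 0, -30], [-4, 0, -20], [0, 0, -5]]' --turn '[[0, 0, 0], [0, 0, 0], [0, 0, 0], [0, 0, 0], [0, 0, 0], [0, 0, 0], [0, 0, 0], [0, 0, 0], [0, 0, 0], [0, 0, 0]]' --fingers '[-1, -1, -1, -1, -1, -1, -1, -1, -1, -1]'

```text
time: 2.7
position: [0.4374, 0.2896, 0.2585]
tool_rot: [-0.255, 2.096, -2.09]
ft_force: [-1.2, -0.4, -0.7]
grip_width: 0.003
```

Request:
play_rows --translation '[[0, 0, 0], [0, 0, 0], [0, 0, 0], [0, 0, 0], [0, 0, 0], [0, 0, 0], [0, 0, 0], [0, 0, 0], [0, 0, 0], [0, 0, 0]]' --turn '[[0, 0, 0], [0, 0, 0], [0, 0, 0], [0, 0, 0], [0, 0, 0], [0, 0, 0], [0, 0, 0], [0, 0, 0], [0, 0, 0], [0, 0, 0]]' --fingers '[-1, -1, -1, -1, -1, -1, -1, -1, -1, -1]'

```text
time: 3.53
position: [0.439, 0.2854, 0.2585]
tool_rot: [-0.248, 2.096, -2.096]
ft_force: [-0.2, 1.0, 0.0]
grip_width: 0.005
```

```bash
python3 - <<'E'
from h import *
import pickle
totool([0.44,0.30,0.26])
i=ctrl.camera_info("wrist"); pickle.dump(i,open("w2.pkl","wb"))
cv2.imwrite("pics/w2.png",ctrl.get_image("wrist"))
cv2.imwrite("pics/side2.png",ctrl.get_image("side"))
totool([0.44,0.30,0.26])
E
```

```text
tool mm [ -4.4  -1.5 -14. ] pos [0.439  0.2854 0.2585] xang -166.49 t 3.5333 F [-0.23  0.97  0.05] grip 0.005 tilt [-0.e+00 -1.e+00  1.e-04]
tool mm [ -4.4  -1.5 -13.9] pos [0.439  0.2855 0.2585] xang -166.48 t 3.6333 F [ 0.44  0.34 -0.16] grip 0.001 tilt [ 1.e-04 -1.e+00  1.e-04]
```

View pics/w2.png

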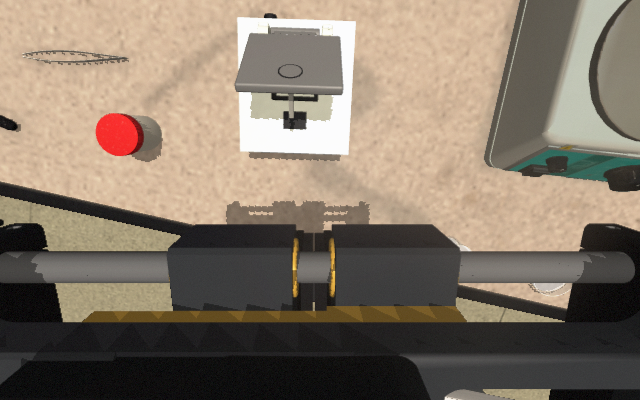

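View pics/side2.png

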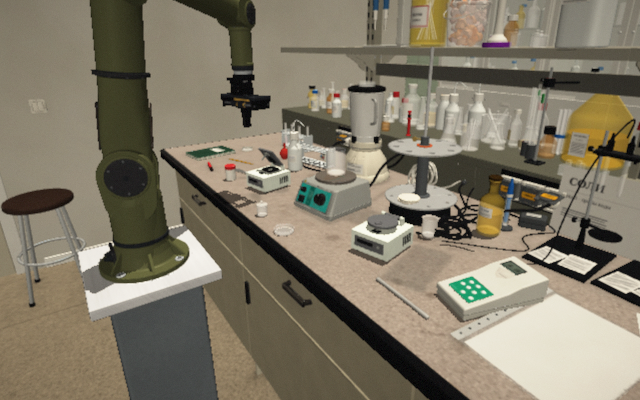

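```bash
python3 - <<'E'
from h import *
import pickle
i=pickle.load(open("w2.pkl","rb"))
im=cv2.imread("pics/w2.png"); h=cv2.cvtColor(im,cv2.COLOR_BGR2HSV)
m=((h[...,2]>215)&(h[...,1]<20)).astype(np.uint8)*255; m[:,:225]=0;m[:,370:]=0;m[165:]=0
cs,_=cv2.findContours(m,cv2.RETR_EXTERNAL,cv2.CHAIN_APPROX_NONE); c=np.vstack([k for k in cs if cv2.contourArea(k)>50])
q=cv2.approxPolyDP(cv2.convexHull(c),6,True)[:,0]; print(q.tolist())
P=np.array([onz(i,u,.064) for u in q.astype(float)]); print(P.round(4).tolist(),np.linalg.norm(P-np.roll(P,-1,0),axis=1).round(4),P.mean(0).round(4))
E2=np.roll(P,-1,0)-P; print(np.degrees(np.arctan2(E2[:,1],E2[:,0])).round(1))
c0=P.mean(0)[:2]
for yaw in (13.5,14,15):
    a=np.radians(yaw);X=np.array([np.cos(a),np.sin(a),0]); H=np.array([*c0,0.081])+.048*X
    # open mark: 72 along lid, 4 above
    q=.9;mk=H-X*(.072*np.cos(q)+.004*np.sin(q))+np.array([0,0,.072*np.sin(q)+.004*np.cos(q)*1.0])
    mk=H+(-X*np.cos(q)+[0,0,np.sin(q)])*.072+(X*np.sin(q)+[0,0,np.cos(q)])*.004
    print(yaw,H.round(4),"open mark",mk.round(4),"proj",proj(i,mk).round(1),"shut",(H-.072*X).round(4))
E
```

```text
[[238, 17], [355, 21], [347, 154], [240, 150]]
[[0.5822, 0.3955, 0.064], [0.6056, 0.2831, 0.064], [0.4783, 0.2574, 0.064], [0.4556, 0.3701, 0.064]] [0.1147 0.1298 0.115  0.1291] [0.5304 0.3265 0.064 ]
[ -78.3 -168.6  101.4   11.3]
13.5 [0.5771 0.3377 0.081 ] open mark [0.5366 0.328  0.1399] proj [289.8  70.7] shut [0.5071 0.3209 0.081 ]
14 [0.577  0.3381 0.081 ] open mark [0.5366 0.3281 0.1399] proj [289.7  70.7] shut [0.5072 0.3207 0.081 ]
15 [0.5768 0.3389 0.081 ] open mark [0.5366 0.3282 0.1399] proj [289.6  70.7] shut [0.5073 0.3203 0.081 ]
```

```bash
python3 - <<'E'
from h import *
totool([.5405,.3286,.2])
M=Ro.from_rotvec(ctrl.get_state()["tool_rot"])*Ro.from_rotvec([0,.035,0])
print((M.as_matrix().T@(np.array([.5405,.3286,.2])-ctrl.get_state()["position"])*1000).round(1))
E
```

```text
tool mm [-108.8   58.5  -18.2] pos [0.439  0.2855 0.2585] xang -166.48 t 3.6333 F [ 0.44  0.34 -0.16] grip 0.001 tilt [ 1.e-04 -1.e+00  1.e-04]
[-108.1   58.5  -22. ]
```

Request:
play_rows --translation '[[0, 0, 0], [-14, 2, -3], [-22, 6, -4], [-24, 8, -5], [-22, 10, -5], [-16, 10, -3], [-8, 10, -2], [-2, 8, 0], [0, 4, 0], [0, 0, 0]]' --turn '[[0, 0.035, 0], [0, 0, 0], [0, 0, 0], [0, 0, 0], [0, 0, 0], [0, 0, 0], [0, 0, 0], [0, 0, 0], [0, 0, 0], [0, 0, 0]]' --fingers '[-1, -1, -1, -1, -1, -1, -1, -1, -1, -1]'

```text
time: 4.47
position: [0.5391, 0.3281, 0.1995]
tool_rot: [-0.216, 2.115, -2.118]
ft_force: [0.3, 0.0, -0.3]
grip_width: 0.007
```

```bash
python3 - <<'E'
from h import *
totool([.5405,.3286,.16])
q=np.linspace(.9,0,10)
f=81*np.cos(q)-4*np.sin(q)-9.5; z=81+81*np.sin(q)+4*np.cos(q)
print(np.c_[q,f,z].round(1))
print(np.diff(f).round(1),np.diff(z).round(1))
E
```

```text
tool mm [-1.6 39.5 -0.3] pos [0.5391 0.3281 0.1995] xang -168.46 t 4.4667 F [ 0.3   0.03 -0.26] grip 0.007 tilt [ 2.2e-03 -1.0e+00  9.0e-04]
[[9.000e-01 3.770e+01 1.469e+02]
 [8.000e-01 4.410e+01 1.419e+02]
 [7.000e-01 4.990e+01 1.362e+02]
 [6.000e-01 5.510e+01 1.300e+02]
 [5.000e-01 5.970e+01 1.233e+02]
 [4.000e-01 6.350e+01 1.162e+02]
 [3.000e-01 6.670e+01 1.088e+02]
 [2.000e-01 6.910e+01 1.010e+02]
 [1.000e-01 7.070e+01 9.310e+01]
 [0.000e+00 7.150e+01 8.500e+01]]
[6.3 5.8 5.2 4.6 3.9 3.2 2.4 1.6 0.8] [-5.  -5.7 -6.2 -6.7 -7.1 -7.5 -7.7 -7.9 -8.1]
```

Request:
play_rows --translation '[[-1, 6, 0], [0, 8, 0], [0, 8, 0], [0, 8, 0], [0, 6, 0], [0, 5, 0], [0, 4, 0], [0, 3, 0], [0, 2, 0], [0, 0, 0]]' --turn '[[0, 0, 0], [0, 0, 0], [0, 0, 0], [0, 0, 0], [0, 0, 0], [0, 0, 0], [0, 0, 0], [0, 0, 0], [0, 0, 0], [0, 0, 0]]' --fingers '[-1, -1, -1, -1, -1, -1, -1, -1, -1, -1]'

```text
time: 5.3
position: [0.5413, 0.3287, 0.1501]
tool_rot: [-0.214, 2.116, -2.116]
ft_force: [-0.1, -0.3, -1.2]
grip_width: 0.004
```

```bash
python3 - <<'E'
from h import *
totool([.5405,.3286,.16])
cv2.imwrite("pics/w3.png",ctrl.get_image("wrist"))
a=ctrl.get_image("side"); cv2.imwrite("pics/s3.png",cv2.resize(a[100:220,200:360],None,fx=5,fy=5,interpolation=cv2.INTER_CUBIC))
E
```

```text
tool mm [ 0.8 -9.9 -0.1] pos [0.5413 0.3287 0.1501] xang -168.49 t 5.3 F [-0.14 -0.3  -1.19] grip 0.004 tilt [ 5.e-04 -1.e+00  2.e-04]
```

View pics/w3.png

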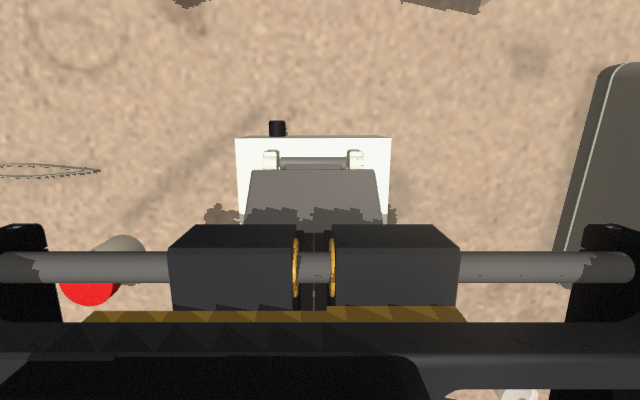

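View pics/s3.png

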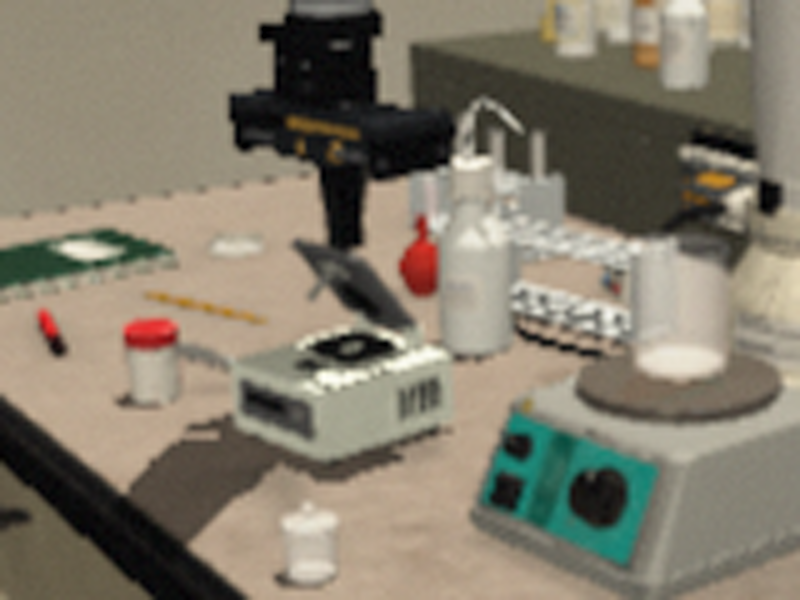

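Request:
play_rows --translation '[[0, 3, 0], [6, 5, 0], [6, 6, 0], [5, 6, 0], [5, 7, 0], [4, 7, 0], [3, 7, 0], [2, 7, 0], [2, 7, 0], [1, 6, 0]]' --turn '[[0, 0, 0], [0, 0, 0], [0, 0, 0], [0, 0, 0], [0, 0, 0], [0, 0, 0], [0, 0, 0], [0, 0, 0], [0, 0, 0], [0, 0, 0]]' --fingers '[-1, -1, -1, -1, -1, -1, -1, -1, -1, -1]'

```text
time: 6.23
position: [0.508, 0.3219, 0.0888]
tool_rot: [-0.213, 2.116, -2.116]
ft_force: [1.2, 0.5, 1.7]
grip_width: 0.009
```

```bash
python3 - <<'E'
from h import *
totool([.5069,.3217,.076])
a=ctrl.get_image("side"); cv2.imwrite("pics/s4.png",cv2.resize(a[120:220,200:330],None,fx=6,fy=6,interpolation=cv2.INTER_CUBIC))
E
```

```text
tool mm [ 1.1 12.8 -0.1] pos [0.508  0.3219 0.0888] xang -168.49 t 6.2333 F [1.2  0.54 1.72] grip 0.009 tilt [-2.e-04 -1.e+00  1.e-04]
```

View pics/s4.png

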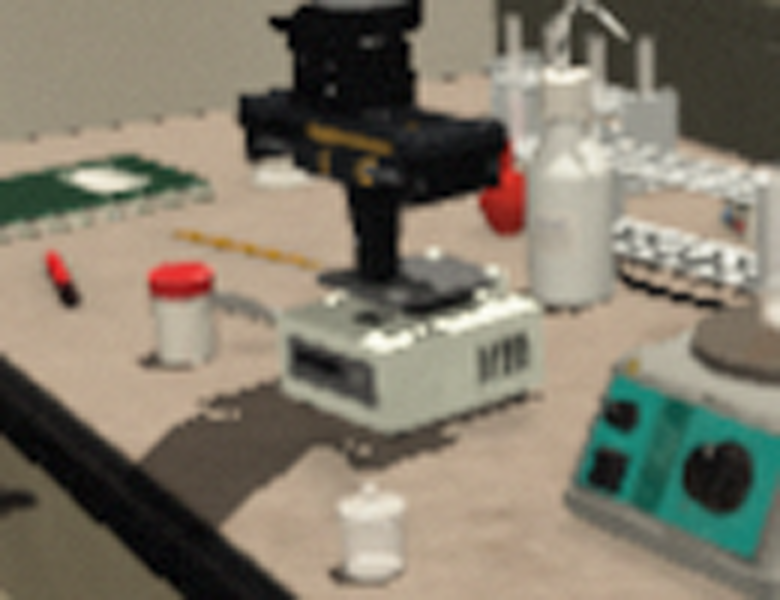

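Request:
play_rows --translation '[[0, 2, 0], [0, 2, 0], [0, 2, 0], [0, 2, 0], [0, 2, 0], [0, 1, 0], [0, 1, 0], [0, 1, 0], [0, 0, 0], [0, 0, 0]]' --turn '[[0, 0, 0], [0, 0, 0], [0, 0, 0], [0, 0, 0], [0, 0, 0], [0, 0, 0], [0, 0, 0], [0, 0, 0], [0, 0, 0], [0, 0, 0]]' --fingers '[-1, -1, -1, -1, -1, -1, -1, -1, -1, -1]'

```text
time: 7.12
position: [0.5079, 0.3219, 0.077]
tool_rot: [-0.214, 2.115, -2.116]
ft_force: [-2.6, -3.0, 6.1]
grip_width: 0.006
```

Request:
play_rows --translation '[[0, 0.5, 0], [0, 0.5, 0], [0, 0.5, 0], [0, 0.5, 0], [0, 0, 0], [0, 0, 0], [0, 0, 0], [0, 0, 0], [0, 0, 0], [0, 0, 0]]' --turn '[[0, 0, 0], [0, 0, 0], [0, 0, 0], [0, 0, 0], [0, 0, 0], [0, 0, 0], [0, 0, 0], [0, 0, 0], [0, 0, 0], [0, 0, 0]]' --fingers '[-1, -1, -1, -1, -1, -1, -1, -1, -1, -1]'

```text
time: 7.95
position: [0.508, 0.322, 0.0763]
tool_rot: [-0.213, 2.114, -2.117]
ft_force: [-5.0, -4.3, 13.3]
grip_width: 0.007
```

Request:
play_rows --translation '[[0, -2, 0], [0, -3, 0], [0, -4, 0], [0, -5, 0], [0, -6, 0], [0, -8, 0], [0, -8, 0], [0, -8, 0], [0, -4, 0], [0, 0, 0]]' --turn '[[0, 0, 0], [0, 0, 0], [0, 0, 0], [0, 0, 0], [0, 0, 0], [0, 0, 0], [0, 0, 0], [0, 0, 0], [0, 0, 0], [0, 0, 0]]' --fingers '[-1, -1, -1, -1, -1, -1, -1, -1, -1, -1]'

```text
time: 8.78
position: [0.5088, 0.3225, 0.124]
tool_rot: [-0.211, 2.116, -2.114]
ft_force: [0.2, 1.2, 0.1]
grip_width: 0.005
```

Request:
play_rows --translation '[[0, -15, 0], [0, -25, 0], [0, -30, 0], [0, -30, 0], [0, -20, 0], [0, -10, 0], [0, 0, 0], [0, 0, 0], [0, 0, 0], [0, 0, 0]]' --turn '[[0, 0, 0], [0, 0, 0], [0, 0, 0], [0, 0, 0], [0, 0, 0], [0, 0, 0], [0, 0, 0], [0, 0, 0], [0, 0, 0], [0, 0, 0]]' --fingers '[-1, -1, -1, -1, -1, -1, -1, -1, -1, -1]'

```text
time: 9.62
position: [0.5075, 0.3212, 0.2505]
tool_rot: [-0.216, 2.116, -2.118]
ft_force: [-0.1, -0.0, 0.1]
grip_width: 0.004
```

```bash
python3 - <<'E'
from h import *
totool([.465,-.335,.26])
w=ctrl.get_image("wrist")
a=ctrl.get_image("side"); a=cv2.resize(a[130:210,220:320],None,fx=5,fy=5,interpolation=cv2.INTER_CUBIC)
cv2.imwrite("pics/s5.png",a);cv2.imwrite("pics/w5.png",w)
E
```

```text
tool mm [172.5  -8.3 634.6] pos [0.5075 0.3212 0.2505] xang -168.5 t 9.6167 F [-0.15 -0.04  0.09] grip 0.004 tilt [ 0.003 -1.     0.001]
```

View pics/s5.png

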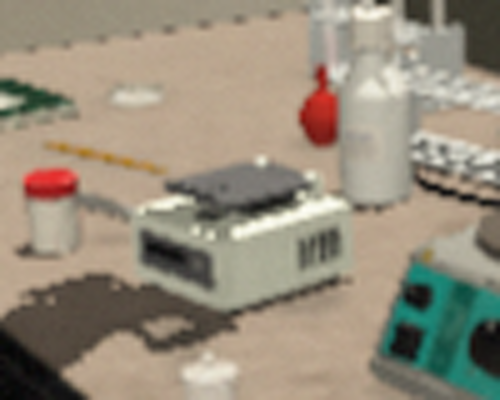

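View pics/w5.png

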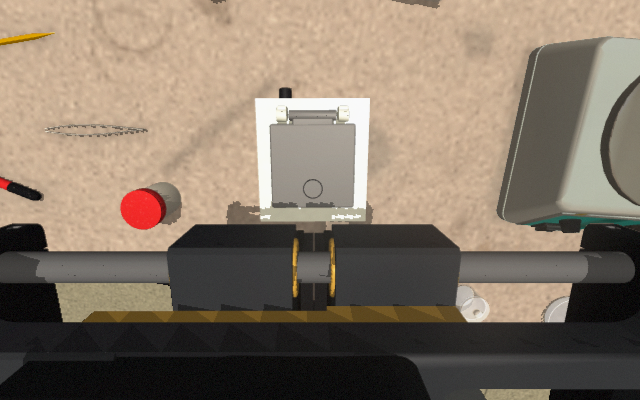

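Request:
play_rows --translation '[[16, 0, 16], [16, 0, 30], [16, 0, 34], [12, 0, 35], [10, 0, 36], [9, 0, 36], [8, 0, 36], [8, 0, 36], [8, 0, 36], [8, 0, 36]]' --turn '[[0, 0, 0], [0, 0, 0], [0, 0, 0], [0, 0, 0], [0, 0, 0], [0, 0, 0], [0, 0, 0], [0, 0, 0], [0, 0, 0], [0, 0, 0]]' --fingers '[-1, -1, -1, -1, -1, -1, -1, -1, -1, -1]'

```text
time: 10.55
position: [0.4647, -0.0264, 0.2523]
tool_rot: [-0.213, 2.115, -2.117]
ft_force: [0.9, -0.8, -0.5]
grip_width: 0.006
```

Request:
play_rows --translation '[[8, 0, 36], [8, 0, 36], [8, 0, 36], [8, 0, 36], [8, 0, 36], [7, 0, 36], [6, 0, 34], [6, 0, 30], [2, 0, 20], [0, 0, 10]]' --turn '[[0, 0, 0], [0, 0, 0], [0, -0.02, 0], [0, -0.02, 0], [0, -0.02, 0], [0, 0, 0], [0, 0, 0], [0, 0, 0], [0, 0, 0], [0, 0, 0]]' --fingers '[-1, -1, -1, -1, -1, -1, -1, -1, -1, -1]'

```text
time: 11.38
position: [0.4762, -0.3435, 0.2511]
tool_rot: [-0.271, 2.086, -2.085]
ft_force: [-0.1, 0.4, -0.6]
grip_width: 0.007
```

Request:
play_rows --translation '[[0, 0, 0], [0, 0, 0], [0, 0, 0], [0, 0, 0], [0, 0, 0], [0, 0, 0], [0, 0, 0], [0, 0, 0], [0, 0, 0], [0, 0, 0]]' --turn '[[0, 0, 0], [0, 0, 0], [0, 0, 0], [0, 0, 0], [0, 0, 0], [0, 0, 0], [0, 0, 0], [0, 0, 0], [0, 0, 0], [0, 0, 0]]' --fingers '[-1, -1, -1, -1, -1, -1, -1, -1, -1, -1]'

```text
time: 12.22
position: [0.4775, -0.3399, 0.2526]
tool_rot: [-0.273, 2.082, -2.082]
ft_force: [-0.9, -0.5, 0.5]
grip_width: -0.001
```

```bash
python3 - <<'E'
from h import *
import pickle
totool([.465,-.335,.26])
i=ctrl.camera_info("wrist"); pickle.dump(i,open("w6.pkl","wb"))
cv2.imwrite("pics/w6.png",ctrl.get_image("wrist"))
totool([.465,-.335,.26])
E
```

```text
tool mm [10.8 -7.4 -7.9] pos [ 0.4775 -0.3399  0.2526] xang -165.06 t 12.2167 F [-0.88 -0.46  0.49] grip -0.001 tilt [ 0.e+00 -1.e+00  1.e-04]
tool mm [10.8 -7.4 -8. ] pos [ 0.4775 -0.34    0.2526] xang -165.06 t 12.2667 F [ 0.21 -0.13  0.62] grip 0.003 tilt [ 1.e-04 -1.e+00  1.e-04]
```

View pics/w6.png

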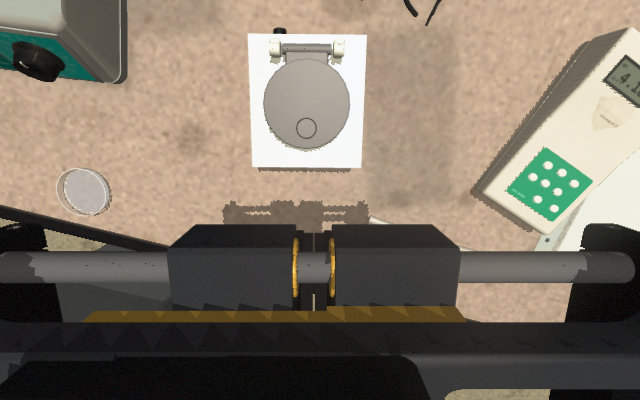

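```bash
python3 - <<'E'
from h import *
import pickle
i=pickle.load(open("w6.pkl","rb"))
im=cv2.imread("pics/w6.png"); h=cv2.cvtColor(im,cv2.COLOR_BGR2HSV)
m=((h[...,2]>215)&(h[...,1]<20)).astype(np.uint8)*255; m[:,:235]=0;m[:,380:]=0;m[180:]=0
cs,_=cv2.findContours(m,cv2.RETR_EXTERNAL,cv2.CHAIN_APPROX_NONE); c=max(cs,key=cv2.contourArea)
q=cv2.approxPolyDP(cv2.convexHull(c),6,True)[:,0]; print(q.tolist())
P=np.array([onz(i,u,.064) for u in q.astype(float)]); print(P.round(4).tolist(),np.linalg.norm(P-np.roll(P,-1,0),axis=1).round(4),P.mean(0).round(4))
E2=np.roll(P,-1,0)-P; print(np.degrees(np.arctan2(E2[:,1],E2[:,0])).round(1))
c0=P.mean(0)
for y in (14,15): a=np.radians(y); p=c0-.024*np.array([np.cos(a),np.sin(a),0]);p[2]=.085;print(y,p.round(4),proj(i,p))
r=onz(i,(306,128),.085); print("ring",r)
totool([r[0],r[1],.1])
E
```

```text
[[366, 35], [360, 167], [253, 166], [248, 34]]
[[0.6332, -0.3517, 0.064], [0.5082, -0.3836, 0.064], [0.4798, -0.2729, 0.064], [0.6044, -0.2404, 0.064]] [0.129  0.1143 0.1288 0.115 ] [ 0.5564 -0.3121  0.064 ]
[-165.7  104.4   14.6  -75.5]
14 [ 0.5331 -0.3179  0.085 ] [306.06836933 127.9810012 ]
15 [ 0.5332 -0.3184  0.085 ] [306.49721767 127.98437115]
ring [ 0.53309645 -0.31788781  0.085     ]
tool mm [-59.5 152.5  -7. ] pos [ 0.4775 -0.34    0.2526] xang -165.06 t 12.2667 F [ 0.21 -0.13  0.62] grip 0.003 tilt [ 1.e-04 -1.e+00  1.e-04]
```

Request:
play_rows --translation '[[-8, 4, -1], [-12, 12, -1], [-14, 18, -2], [-12, 22, -2], [-8, 24, -1], [-4, 22, 0], [-1, 18, 0], [0, 12, 0], [0, 8, 0], [0, 0, 0]]' --turn '[[0, 0, 0], [0, 0, 0], [0, 0, 0], [0, 0, 0], [0, 0, 0], [0, 0, 0], [0, 0, 0], [0, 0, 0], [0, 0, 0], [0, 0, 0]]' --fingers '[-1, -1, -1, -1, -1, -1, -1, -1, -1, -1]'

```text
time: 13.1
position: [0.5319, -0.317, 0.1101]
tool_rot: [-0.276, 2.086, -2.08]
ft_force: [0.7, -0.1, -0.7]
grip_width: 0.006
```

```bash
python3 - <<'E'
from h import *
totool([.5331,-.3179,.085])
E
```

```text
tool mm [-1.  25.1  1.3] pos [ 0.5319 -0.317   0.1101] xang -165.03 t 13.1 F [ 0.71 -0.06 -0.72] grip 0.006 tilt [ 0.0022 -1.     -0.0028]
```

Request:
play_rows --translation '[[-1, 4, 1], [0, 5, 0], [0, 4, 0], [0, 3, 0], [0, 3, 0], [0, 2, 0], [0, 2, 0], [0, 2, 0], [0, 2, 0], [0, 2, 0]]' --turn '[[0, 0, 0], [0, 0, 0], [0, 0, 0], [0, 0, 0], [0, 0, 0], [0, 0, 0], [0, 0, 0], [0, 0, 0], [0, 0, 0], [0, 0, 0]]' --fingers '[-1, -1, -1, -1, -1, -1, -1, -1, -1, -1]'

```text
time: 13.93
position: [0.5339, -0.3188, 0.0837]
tool_rot: [-0.273, 2.082, -2.083]
ft_force: [-0.4, -0.3, 2.2]
grip_width: 0.006
```

Request:
play_rows --translation '[[0, 2, 0], [0, 2, 0], [0, 2, 0], [0, 1, 0], [0, 1, 0], [0, 1, 0], [0, 1, 0], [0, 0.5, 0], [0, 0, 0], [0, 0, 0]]' --turn '[[0, 0, 0], [0, 0, 0], [0, 0, 0], [0, 0, 0], [0, 0, 0], [0, 0, 0], [0, 0, 0], [0, 0, 0], [0, 0, 0], [0, 0, 0]]' --fingers '[-1, -1, -1, -1, -1, -1, -1, -1, -1, -1]'

```text
time: 14.77
position: [0.5342, -0.3189, 0.0759]
tool_rot: [-0.273, 2.081, -2.084]
ft_force: [-6.2, 2.9, 16.0]
grip_width: 0.006
```

Request:
play_rows --translation '[[0, -8, 0], [0, -20, 0], [0, -30, 0], [0, -36, 0], [0, -36, 0], [0, -30, 0], [2, -15, 0], [10, -5, 0], [14, 0, 0], [16, 0, 0]]' --turn '[[0, 0, 0], [0, 0, 0], [0, 0, 0], [0, 0, 0], [0, 0, 0], [0, 0, 0], [0, 0, 0], [0, 0, 0], [0, 0, 0], [0, 0, 0]]' --fingers '[-1, -1, -1, -1, -1, -1, -1, -1, -1, -1]'

```text
time: 15.6
position: [0.4918, -0.3293, 0.2513]
tool_rot: [-0.276, 2.084, -2.081]
ft_force: [-0.5, -0.5, 0.0]
grip_width: 0.003
```

Request:
play_rows --translation '[[12, 0, 0], [5, 0, 0], [0, 0, 0], [0, 0, 0], [0, 0, 0], [0, 0, 0], [0, 0, 0], [0, 0, 0], [0, 0, 0], [0, 0, 0]]' --turn '[[0, 0, 0], [0, 0, 0], [0, 0, 0], [0, 0, 0], [0, 0, 0], [0, 0, 0], [0, 0, 0], [0, 0, 0], [0, 0, 0], [0, 0, 0]]' --fingers '[-1, -1, -1, -1, -1, -1, -1, -1, -1, -1]'

```text
time: 16.43
position: [0.4771, -0.3337, 0.253]
tool_rot: [-0.273, 2.082, -2.082]
ft_force: [0.4, 0.1, -0.0]
grip_width: 0.005
```

```bash
python3 - <<'E'
from h import *
totool([.465,-.335,.26])
cv2.imwrite("pics/w7.png",ctrl.get_image("wrist"))
cv2.imwrite("pics/s7.png",ctrl.get_image("side")); cv2.imwrite("pics/c7.png",ctrl.get_image("scene"))
E
```

```text
tool mm [12.1 -7.  -1.9] pos [ 0.4771 -0.3337  0.253 ] xang -165.04 t 16.4333 F [ 0.39  0.09 -0.04] grip 0.005 tilt [-0. -1.  0.]
```

View pics/w7.png

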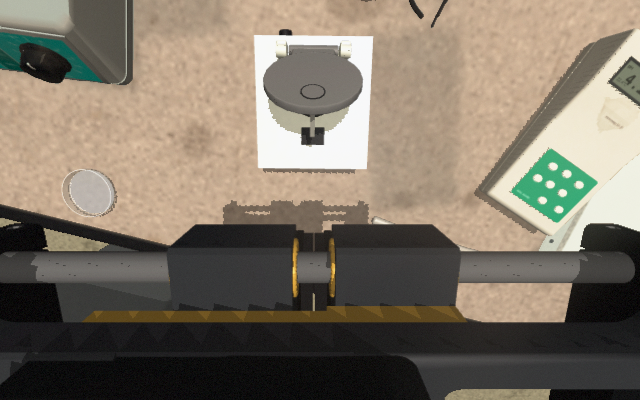

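View pics/s7.png

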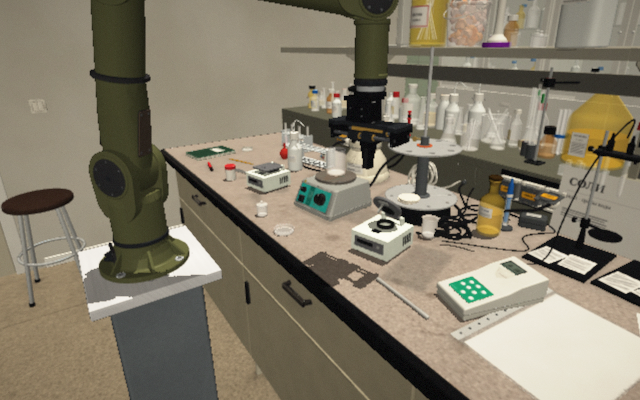

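View pics/c7.png

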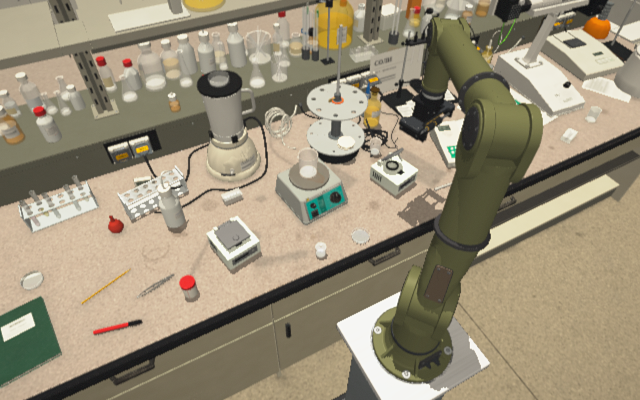

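```bash
python3 - <<'E'
from h import *
a=np.radians(14.5);X=np.array([np.cos(a),np.sin(a),0]);H=np.array([.5564,-.3121,.081])+.048*X
i=ctrl.camera_info("wrist")
for q in (.8,.9): print(q,proj(i,H+(-X*np.cos(q)+[0,0,np.sin(q)])*.072+(X*np.sin(q)+[0,0,np.cos(q)])*.004))
d=cv2.absdiff(cv2.imread("pics/side0.png"),cv2.imread("pics/s7.png")).max(2)
for n,(x,y) in dict(jar=(230,172),wb=(262,209),petri=(284,230)).items(): print(n,d[y-10:y+10,x-10:x+10].max())
d=cv2.absdiff(cv2.imread("pics/scene0.png"),cv2.imread("pics/c7.png")).max(2)
for n,(x,y) in dict(jar=(188,287),wb=(321,250),petri=(360,237),beaker=(375,147),cuv=(232,197)).items(): print(n,d[y-8:y+8,x-8:x+8].max())
print(ctrl.get_state()["time"],ctrl.close_job())
E
```

```text
0.8 [312.45343575  99.1876307 ]
0.9 [312.49150469  91.33798291]
jar 15
wb 14
petri 14
jar 12
wb 13
petri 13
beaker 13
cuv 13
the job is handed in; nothing more can be done
16.5833 None
```

The square hatch is shut and latched, the round hatch has popped open and stayed open, and I handed the job in at 16.6 s of the 56 s.

- **Square hatch:** With the shut fingertips I pushed it down along its arc to the lower stop. It showed about 13 N at TCP height 76.3 mm, then I let go. The pictures right after and at the end show it level and shut.
- **Round hatch:** I pressed it once at its mark to the lower stop, about 16 N at 75.9 mm, and withdrew upwards. It rose by itself. In the last wrist picture its ring sits at about (312, 91), against (312.5, 91.3) predicted for 0.9 rad. I did not touch it again.
- **Other things:** The jar, weighing bottle, petri dish, beaker and cuvette box look the same before and after, to within image noise. I did not check the spatula this way, but the arm touched nothing near it. The gripper was left free, about 0.25 m above the bench.

**Disagreement:** My first wrist-camera fix of the round dock was about 9 mm off, because the arm was still settling when I took it. I measured again at rest before pressing, and that agreed with the press mark to within about half a millimetre.

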